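# Lock a print head into the empty bayonet dock

## Task

Pick up the loose print head with the long flat crossbar, hang it in the empty bayonet dock with its crossbar between the two hooks, and twist it clockwise (seen from above) under the hook lips until the bar drops fully home into the locking channel. Let go of it there, upright. Leave the round-flanged print head, which does not fit, standing where it is.

Things in the scene. Friction and masses are not known exactly. Their poses are not given: they have to be found in the camera images.
- head_grip (a point): Centre of the black grip block (50 x 28 x 40 mm, pinch across the 28) of the head to lock in; it stands on the bench, 0.35 kg. Below this point: a neck, then a flat crossbar 124 x 30 mm, 10 thick, underside 75 mm below; then a 44 mm round barrel, foot 107 mm below. Block top 20 mm above, nipple 9 mm more. x along the crossbar, y across, z up; a half turn looks the same.
- dock: Empty dock, fixed, 136 mm square; origin on the bench at its centre. Central 66 mm hole for the barrel. Channel 48 mm wide along x, floor 45 mm up; ledges beside it 55 up. A hook over each end (x +-48 to 66): lip 79 to 87 up over the channel, stop post on the -y side at +x, +y side at -x. Enter with bar 60-100 deg counter-clockwise of x; turn clockwise to x; it drops 10 mm: grip centre 120 up.
- dock_full: The other dock, same make, size and axes, origin on the bench under its centre. It already holds a print head like the loose one, fixed and locked in, 149 mm tall in all. Leave it alone.
- round_grip (a point): The wrong print head, loose and standing: same barrel, neck and grip block, but a round 64 mm flange in place of the crossbar. This point is the centre of its grip block, 107 mm above its foot. Leave it standing.
Things that resemble listed ones, but are neither listed nor needed, are in the scene too. Leave any purple look-alike of the part that bears head_grip alone. What is shaped like the dock but yellow is not meant.

How it is judged (in metres and radians):
At the end, for the whole second after the job is handed in: Crossbar head locked in the empty dock: bar on the channel floor (grip centre 114-124 mm up), along dock x within 0.2 rad, within 18 mm of dock centre, upright within 0.06 rad, at rest. Round-flanged head within 30 mm of its start (horizontal distance between head_grip and dock below 0.018 m and z of head_grip in the frame of dock between 0.114 and 0.124 m and angle between the x axis of head_grip and the x axis of dock, either way round below 0.2 rad and angle between head_grip's own z axis and vertical below 0.06 rad and distance of round_grip from where it was at the start of the episode below 0.03 m and linear speed of head below 0.02 m/s); the robot touches nothing.
It fails at once if the round-flanged head is moved more than 30 mm (distance of round_grip from where it was at the start of the episode above 0.03 m).
It also fails if it takes over 45 s, if anything falls off the work surface, if the arm or the gripper's body presses on something with over 40 N, if the wrist force passes 120 N, or if a joint passes its speed limit or range.

## Robot

A 7-joint arm with a two-finger parallel gripper is mounted at the origin on the work surface. World frame = base frame: x ahead of the robot, y to its left, z up, the work surface at z = 0. Lengths are in mm, angles in rad, forces in N, time in s.
With the tool pointing down it reaches from about 400 to 925 mm from the base axis. Payload 4.1 kg.
Tool frame: the origin (TCP) lies on the centre line of the jaws, within the pads' length; the fingertips stand 25 mm ahead of it and the grasp point (between the pads) lies 6 mm ahead of it (arm.tcp_to_tips is the distance from the TCP to the fingertips, in mm); z points along the fingers, y is the line along which they close (so a half turn about z gives the same grasp; the last joint's range is limited). The gripper opens to 85 mm and grips with 20 to 120 N. Pads are 22 mm wide; open, the fingers measure 114 mm over their backs; the gripper's body (76 mm by 85 mm) begins 54 mm behind the grasp point. The pads swing forward as they close: fully open they stand 13 mm farther back than shut.
Start: joints at [-0.099, 0.398, 0.045, 1.537, -0.019, 1.207, -0.051], TCP at [650.031, 0.031, 256.347] pointing down, gripper open.
Joint ranges: [-2.82, 2.82], [-0.49, 2.23], [-1.37, 1.46], [0, 2.46], [-1.36, 4.5], [0.23, 2], [-2.94, 2.94]. Speed limits (rad/s): [2.57, 2.57, 3.14, 3.14, 3.14, 3.14, 3.14].

## Interface

Orientations are given as [roll, pitch, yaw] about the fixed x, y, z axes, in that order (R = Rz(yaw) Ry(pitch) Rx(roll)).
In Python, from station import arm gives the robot as it stands. The module is installed in compiled form; this text tells all that it offers.
- The arm moves only by the shell command python3 -m crank 'ROWS' [FORCE]. ROWS is text: rows parted by semicolons, each of 7 numbers parted by spaces: the shift along the tool's x, y, z in mm, then the turn, a rotation vector about the tool's x, y, z in rad, then the gripper command: -1 is shut, 1 is fully open, values between are in proportion. A call has 1 to 20 rows; each row is the pose to reach, as a shift and turn from the pose commanded when the call began, along the tool's axes at that moment; what a row does not reach only later rows make up. A row lasts 1/10 s, in which the tool goes at most 50 mm and 8.59 degrees, less where a joint would pass 70% of its speed; a pose out of reach is approached as far as the arm can. A call with a gripper value outside its range is refused whole. The fingers move at their own pace and stop on an object; FORCE is the grip in N (left out, the last holds). Time passes only in rows, so rows that repeat a pose let the fingers close. It gives the time, the measured TCP pose, the force, the opening and the grip force at its end, in the units of the state.
- arm.read_state(): the state, without advancing time (a new reading comes with each control period).
- arm.get_image(name): name is "scene" or "side" or "wrist"; returns a dict with "img" (480x640x3 uint8, red, green, blue), "range_z" (480x640 float32, mm along the optical axis (not along the pixel's ray), 0 where there is no reading), "mtx" (3x3 intrinsics, pixels), "D" ([k1, k2, p1, p2, k3] as OpenCV has them; the pictures are not rectified), "position" and "attitude" of the camera in the world; the wrist camera has in their place "tool_from_camera" (4x4, takes a point from camera to tool coordinates, whose origin is the TCP and whose axes are the flange's). Camera axes: x right, y down, z forward; pixel columns grow to the right and rows downward; lengths in mm; the calibration is good to about 2 mm. A picture is of the moment at which its call begins: read the wrist's pose just before it.
- arm.finish_job(): hands the job in; it is judged then, once.
The state is a dict: "time_s": time; "joints": joint angles; "joint_vel": joint speeds; "joint_torque": joint torques, N m; "tcp_pos": TCP position; "ee_rot": TCP orientation; "contact_force": force on the tool from outside, world axes, zero at the start; "torque": the same for the moment, N m; "width": opening from 0.0 (shut) to 1.0 (fully open); "gripper_force": force on a finger pad.
Only numpy, scipy, OpenCV 4.12 (cv2) and the standard library are available. Lean on these libraries where they do the work, as an engineer would, in place of code of your own. Each camera call takes 0.05 s, during which the arm holds its last target. There are 200 camera calls.

## Working session

There is one attempt and no reset: what is moved stays moved. The work goes in short steps, Python scripts to look and compute and a shell command to move; the robot and the scene stay as the last step left them, time stands still between calls to the robot, and variables do not carry over. Pictures are saved under pics/ and viewed, at most 10 in all, crops included, and the job is handed in when it is done.

```bash
mkdir -p pics; cat > h.py <<'E'
import numpy as np, cv2
from scipy.spatial.transform import Rotation as R
from station import arm
def grab(n):
    s=arm.read_state(); d=arm.get_image(n)
    if n=="wrist":
        T=np.eye(4);T[:3,:3]=R.from_euler('xyz',s['ee_rot']).as_matrix();T[:3,3]=s['tcp_pos']
        C=T@np.array(d['tool_from_camera'])
    else:
        C=np.eye(4);a=np.array(d['attitude'],float)
        C[:3,:3]=a if a.shape==(3,3) else R.from_euler('xyz',a).as_matrix()
        C[:3,3]=d['position']
    d['C']=C
    return d
def cloud(d):
    h,w=d['range_z'].shape
    u,v=np.meshgrid(np.arange(w),np.arange(h))
    p=cv2.undistortPoints(np.stack([u,v],-1).reshape(-1,1,2).astype(np.float32),np.array(d['mtx']),np.array(d['D'])).reshape(h,w,2)
    z=d['range_z'][...,None]
    P=np.concatenate([p*z,z],-1)@d['C'][:3,:3].T+d['C'][:3,3]
    P[d['range_z']<=0]=np.nan
    return P
def save(n,img): cv2.imwrite('pics/'+n+'.png',cv2.cvtColor(img,cv2.COLOR_RGB2BGR))
E
python3 - <<'E'
from h import *
import pickle
for n in ("scene","side","wrist"):
    d=grab(n); save(n+'0',d['img']); pickle.dump(d,open(n+'0.pkl','wb'))
    print(n,np.round(d['C'],2).tolist(),d.get('attitude'))
print(arm.read_state())
E
```

```text
scene [[0.12, 0.57, -0.81, 1414.71], [0.99, -0.08, 0.08, -3.23], [-0.02, -0.82, -0.58, 796.97], [0.0, 0.0, 0.0, 1.0]] [-2.18501046  0.01974919  1.45355836]
side [[-0.67, -0.55, 0.5, -122.57], [-0.74, 0.49, -0.47, 586.18], [0.02, -0.68, -0.73, 889.44], [0.0, 0.0, 0.0, 1.0]] [-2.39073097 -0.01651813 -2.31186955]
wrist [[1.0, -0.0, -0.0, 649.96], [-0.0, -0.95, -0.31, 77.55], [-0.0, 0.31, -0.95, 373.73], [0.0, 0.0, 0.0, 1.0]] None
{'time_s': 0.15, 'joints': array([-0.09905396,  0.39903099,  0.04503347,  1.53757647, -0.01869023,
        1.20690333, -0.05070131]), 'joint_vel': array([-0.00021381, -0.0022692 , -0.001219  , -0.00522129, -0.00185851,
       -0.00096199,  0.00106617]), 'joint_torque': array([ 2.78519030e-03, -4.75559378e+01,  1.36737496e+00, -2.54510736e+01,
        1.19318470e-02,  6.58601144e-03, -1.99015865e-06]), 'tcp_pos': array([6.49559086e+02, 6.80418594e-02, 2.55502496e+02]), 'ee_rot': array([-3.14009977e+00,  1.11184334e-04,  1.57097030e+00]), 'contact_force': array([-0.28600274,  0.89018726,  0.3020609 ]), 'torque': array([ 0.02357261, -0.0221797 , -0.01421688]), 'gripper_force': 0.0, 'width': 1.003015503922037}
```

View pics/scene0.png

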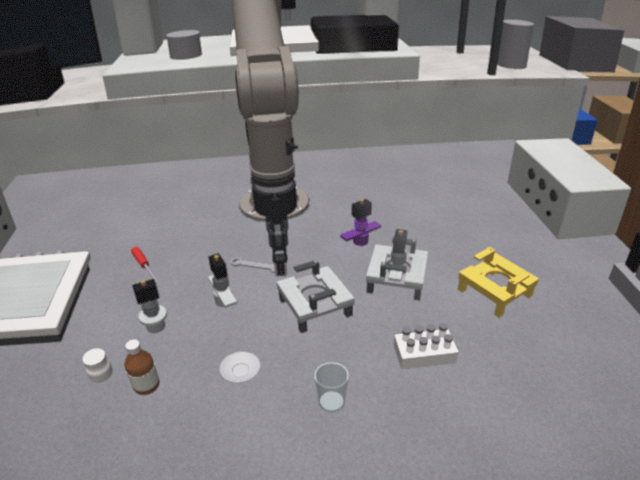

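View pics/side0.png

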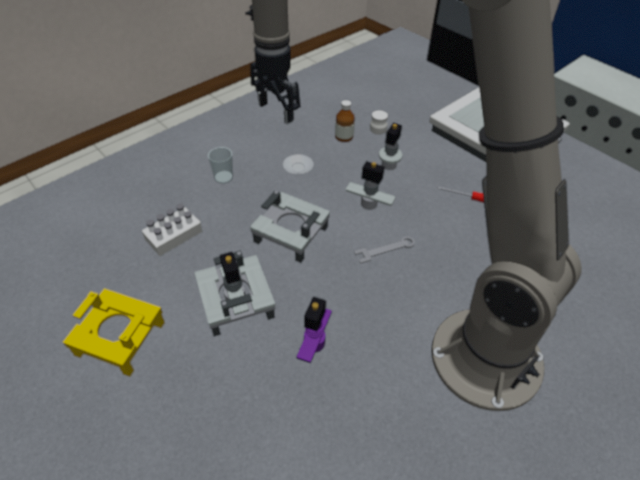

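The first two pictures show:
- **Grey crossbar head:** scene (218,270), side (372,180).
- **Round-flanged head:** scene (147,300), side (392,143).
- **Purple look-alike:** scene (361,215).
- **Full dock with a locked head:** scene (400,255).
- **Empty grey dock:** scene (315,290), side (290,222).
- **Yellow dock:** scene (498,278).

The target is the grey one with the flat bar. I'll confirm it in a crop and measure it from the clouds.

```bash
python3 - <<'E'
from h import *
import pickle
S={n:pickle.load(open(n+'0.pkl','rb')) for n in("scene","side")}
a=cv2.resize(S['scene']['img'][230:340,120:270],None,fx=2.66,fy=2.66,interpolation=3)
b=cv2.resize(S['side']['img'][110:220,325:425],None,fx=2.66,fy=2.66,interpolation=3)
# height map 2mm/px, x 350..850 rows, y -350..350 cols
H=np.zeros((250,350),np.float32)
for n,d in S.items():
    P=cloud(d).reshape(-1,3);P=P[np.isfinite(P).all(1)]
    P=P[(P[:,2]>-20)&(P[:,2]<135)]
    i=((P[:,0]-350)/2).astype(int);j=((P[:,1]+350)/2).astype(int)
    k=(i>=0)&(i<250)&(j>=0)&(j<350)
    np.maximum.at(H,(i[k],j[k]),P[k,2])
h=cv2.resize(cv2.applyColorMap((np.clip(H,0,130)*1.95).astype(np.uint8),cv2.COLORMAP_JET)[...,::-1],(420,300))
out=np.zeros((600,760,3),np.uint8);out[:a.shape[0],:a.shape[1]]=a;out[:b.shape[0],420:420+b.shape[1]]=b;out[300:,:420]=h
save('conf',out)
# per-object measures in each view by pixel box
B={'head':{'scene':(200,248,240,310),'side':(340,155,400,212)},
'round':{'scene':(130,275,168,335),'side':(378,118,408,170)},
'dock':{'scene':(272,258,358,330),'side':(248,188,332,258)},
'full':{'scene':(362,222,432,300),'side':(190,245,278,335)}}
for o,bb in B.items():
  for n,(x0,y0,x1,y1) in bb.items():
    P=cloud(S[n])[y0:y1,x0:x1].reshape(-1,3);I=S[n]['img'][y0:y1,x0:x1].reshape(-1,3).astype(int)
    k=np.isfinite(P).all(1);P=P[k];I=I[k]
    hist,_=np.histogram(P[:,2],np.arange(-10,170,10));print(o,n,hist)
    if o in('head','round'):
        t=P[(P[:,2]>121)&(P[:,2]<131)];print(' top',t.mean(0).round(1),len(t))
        q=P[(P[:,2]>36)&(P[:,2]<47)]
        print(' bar',q.mean(0).round(1),cv2.minAreaRect(q[:,:2].astype(np.float32)))
    else:
        q=P[(P[:,2]>49)&(P[:,2]<60)];print(' plate',cv2.minAreaRect(q[:,:2].astype(np.float32)))
        q=P[(P[:,2]>83)&(P[:,2]<91)]
        _,l,c=cv2.kmeans(q[:,:2].astype(np.float32),2,None,(3,50,.1),5,0);print(' hooks',c.round(1).tolist(),[cv2.minAreaRect(q[l[:,0]==i,:2].astype(np.float32)) for i in(0,1)])
E
```

```text
head scene [ 519 1057   28   19   71  247   44   54   64   11   57   58   59  171
   16    0    0]
 top [ 470.  -141.7  126.2] 168
 bar [ 490.4 -133.9   42.5] ((464.5718688964844, -140.34625244140625), (126.8713150024414, 38.03447341918945), 20.160900115966797)
head side [1176  896   95   55  252  347   40   58   48   35   73   68   70  173
   15    0    0]
 top [ 459.5 -138.5  125.7] 167
 bar [ 474.  -178.    40.9] ((497.00311279296875, -210.44183349609375), (125.20569610595703, 200.48049926757812), 27.0706787109375)
round scene [258 859  82  24  63 255  43  64  82  48  81  81  89 213  32   0   0]
 top [ 539.7 -297.   126.9] 211
 bar [ 546.9 -295.6   42.4] ((540.4498901367188, -297.5198059082031), (56.631591796875, 60.83135986328125), 21.72977638244629)
round side [399 325  70  46  96 168  56  39  48  14  39  48  43 151  14   0   0]
 top [ 515.7 -266.   125.9] 151
 bar [ 540.  -298.8   41.4] ((587.1098022460938, -330.9888916015625), (60.62088394165039, 197.74984741210938), 56.349403381347656)
dock scene [1187 1918   67   70  177  695 1343   56   50  343   16    0    0    0
    0    
[... 1154 characters left out ...]
1.1902770996094, 270.1134948730469), (60.08658218383789, 52.3432502746582), 68.78388214111328), ((423.9019470214844, 309.1512451171875), (60.57612991333008, 81.38079833984375), 74.12252807617188)]
full side [1468 2255   48   46  124  544 2260   84   92  452   28   40   50   54
  136  189    7]
 plate ((441.8644714355469, 292.3890686035156), (137.20755004882812, 140.91885375976562), 68.56007385253906)
 hooks [[397.8999938964844, 315.6000061035156], [487.79998779296875, 268.20001220703125]] [((411.7294006347656, 308.78265380859375), (60.286415100097656, 70.07679748535156), 63.776058197021484), ((471.1238098144531, 274.5133972167969), (60.520423889160156, 66.44541931152344), 68.32913970947266)]
```

View pics/conf.png

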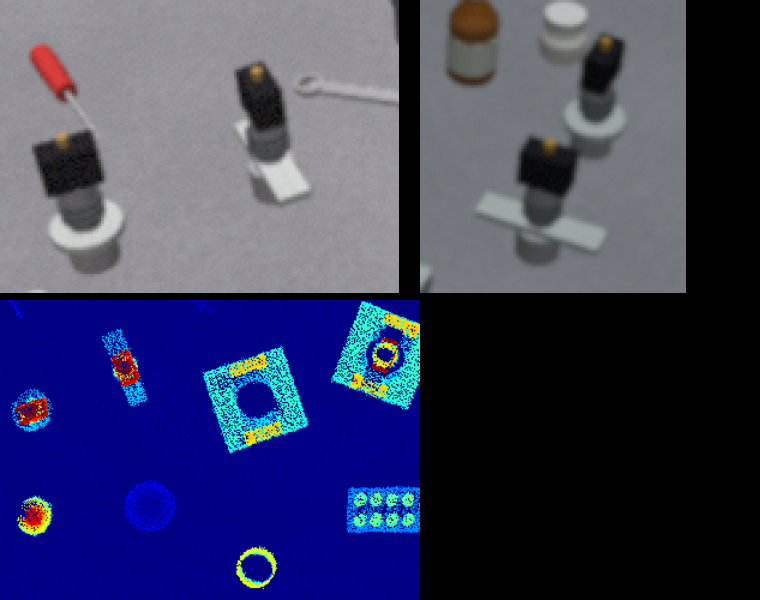

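The crop confirms it: the grey head with the long flat bar is at crop (270,130) and (540,190), and the round-flange one is at (80,190). The bar centre is about (464.5,-140.3) at 20°. The dock is about (516,75.6) with its x axis at 18°. I'll move over the head, aligned with the bar, and look from there.

```bash
python3 -m crank '-70 -92 0 0 0 0.6 1;-140 -185 0 0 0 1.22 1;-140 -185 0 0 0 1.22 1;-140 -185 0 0 0 1.22 1;-140 -185 0 0 0 1.22 1;-140 -185 0 0 0 1.22 1;-140 -185 0 0 0 1.22 1;-140 -185 0 0 0 1.22 1;-140 -185 0 0 0 1.22 1;-140 -185 0 0 0 1.22 1;-140 -185 0 0 0 1.22 1;-140 -185 0 0 0 1.22 1'
python3 - <<'E'
from h import *
s=arm.read_state();print(s['tcp_pos'],s['ee_rot'],s['joints'])
d=grab('wrist');save('w1',d['img']);P=cloud(d)
m=np.isfinite(P).all(-1)&(np.hypot(P[...,0]-465,P[...,1]+140)<75)
for n,a,b in(('top',122,131),('bar',37,47)):
    q=P[m&(P[...,2]>a)&(P[...,2]<b)];print(n,len(q),q.mean(0).round(1),cv2.minAreaRect(q[:,:2].astype(np.float32)))
E
```

```text
time_s: 1.35
tcp_pos: [465.0, -139.9, 256.2]
ee_rot: [-3.142, 0.0, 0.352]
contact_force: [0.7, -0.0, -0.2]
width: 1.001
gripper_force: 0.0
[ 465.02959209 -139.92861218  256.22283737] [-3.14157147e+00  1.33863252e-04  3.52293588e-01] [-0.03593182  0.10368766  0.25931     1.92255152 -0.02944105  1.11909067
 -0.98359878]
top 2031 [ 466.4 -143.2  127.3] ((464.5174560546875, -143.6198272705078), (49.93362045288086, 27.797882080078125), 21.175628662109375)
bar 1471 [ 498.6 -130.2   42.8] ((464.26422119140625, -144.16644287109375), (123.0464859008789, 29.994583129882812), 22.16022491455078)
```

View pics/w1.png

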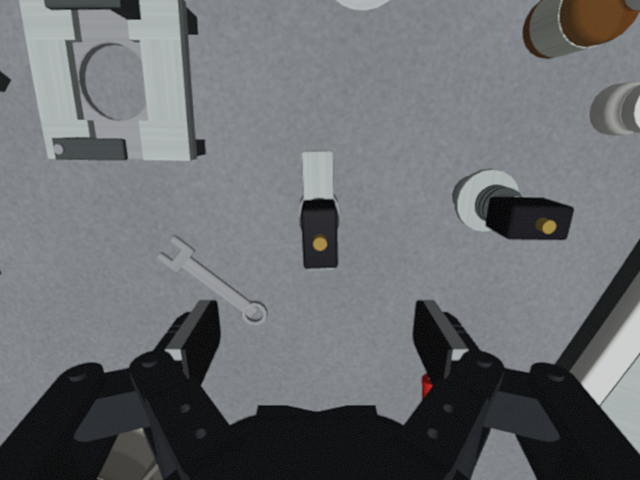

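The wrist view shows the head centred between the jaws: bar at (318,175), block at (320,235). The wrist cloud puts it at (464.5,-143.5), 21.7°. I'll apply a small correction, descend and grip.

```bash
python3 -m crank '-1.5 2.6 0 0 0 -0.025 1;-1.5 2.6 40 0 0 -0.025 1;-1.5 2.6 80 0 0 -0.025 1;-1.5 2.6 110 0 0 -0.025 1;-1.5 2.6 130 0 0 -0.025 1;-1.5 2.6 142 0 0 -0.025 1;-1.5 2.6 142 0 0 -0.025 1;-1.5 2.6 142 0 0 -0.025 0;-1.5 2.6 142 0 0 -0.025 -0.2;-1.5 2.6 142 0 0 -0.025 -1;-1.5 2.6 142 0 0 -0.025 -1;-1.5 2.6 142 0 0 -0.025 -1;-1.5 2.6 142 0 0 -0.025 -1;-1.5 2.6 142 0 0 -0.025 -1;-1.5 2.6 142 0 0 -0.025 -1' 60
```

```text
time_s: 2.9
tcp_pos: [465.3, -142.9, 115.2]
ee_rot: [3.141, -0.002, 0.376]
contact_force: [-0.1, 0.0, 6.2]
width: 0.325
gripper_force: 60.1
```

```bash
python3 -m crank '0 0 -10 0 0 0 -1;0 0 -30 0 0 0 -1;0 0 -55 0 0 0 -1;0 0 -80 0 0 0 -1;0 0 -105 0 0 0 -1;0 0 -115 0 0 0 -1;0 0 -115 0 0 0 -1;0 0 -115 0 0 0 -1'
python3 - <<'E'
from h import *
s=arm.read_state();print(s['tcp_pos'],s['ee_rot'])
d=grab('wrist');save('w2',d['img']);P=cloud(d)
T=R.from_euler('xyz',s['ee_rot']).as_matrix();Q=(P-s['tcp_pos'])@T
np.save('q2.npy',Q)
k=np.isfinite(Q).all(-1)&(abs(Q[...,1])<40)&(abs(Q[...,0])<80)&(Q[...,2]>30)&(Q[...,2]<110)
print(np.histogram(Q[k][:,2],np.arange(30,112,4)))
q=Q[k&(Q[...,2]>62)&(Q[...,2]<82)];print(q.mean(0),cv2.minAreaRect(q[:,:2].astype(np.float32)))
for lo in range(30,70,8):
  a=q[(q[:,0]>lo)&(q[:,0]<lo+8)];print(lo,len(a),a.mean(0) if len(a) else '')
b=Q[np.isfinite(Q).all(-1)&(abs(Q[...,1])<16)&(abs(Q[...,0])<35)&(Q[...,2]<-8)&(Q[...,2]>-20)];print('block',len(b),b.mean(0) if len(b) else '',cv2.minAreaRect(b[:,:2].astype(np.float32)) if len(b)>3 else '')
# dock from here
m=np.isfinite(P).all(-1)&(np.hypot(P[...,0]-516,P[...,1]-76)<105)
for n,a,c in(('plate',50,60),('hook',84,92)):
    q=P[m&(P[...,2]>a)&(P[...,2]<c)];print(n,len(q),cv2.minAreaRect(q[:,:2].astype(np.float32)) if len(q)>5 else '')
E
```

```text
time_s: 3.7
tcp_pos: [463.5, -142.7, 228.1]
ee_rot: [-3.14, 0.002, 0.376]
contact_force: [-0.1, -0.8, -4.9]
width: 0.32
gripper_force: 59.7
[ 463.53253792 -142.67996986  228.12709963] [-3.14042156e+00  1.90557619e-03  3.75936457e-01]
(array([   0,    0,    1,   95,   10,  195,   26,  216,   26,    0, 4005,
        180,  193,  127,   15,   11,   15,    8,   10,    7]), array([ 30,  34,  38,  42,  46,  50,  54,  58,  62,  66,  70,  74,  78,
        82,  86,  90,  94,  98, 102, 106, 110]))
[35.97735605  0.61198007 72.98137871] ((28.025026321411133, -0.03324699401855469), (42.592044830322266, 65.34696197509766), 87.57579803466797)
30 688 [34.00579583  0.77324352 72.68089198]
38 719 [42.0227815   0.58695659 72.58888854]
46 726 [50.03999647  0.57663293 72.53463469]
54 646 [57.36134893  0.65028675 73.10680346]
62 0 
block 8469 [  3.05842888   0.51135654 -12.43954796] ((-0.6904926300048828, 0.0586090087890625), (31.950807571411133, 50.530860900878906), 89.70579528808594)
plate 14241 ((506.9818420410156, 71.06544494628906), (117.76972198486328, 138.5662841796875), 19.275537490844727)
hook 1925 ((460.2627258300781, 61.862831115722656), (18.574604034423828, 62.1312255859375), 19.338729858398438)
```

View pics/w2.png

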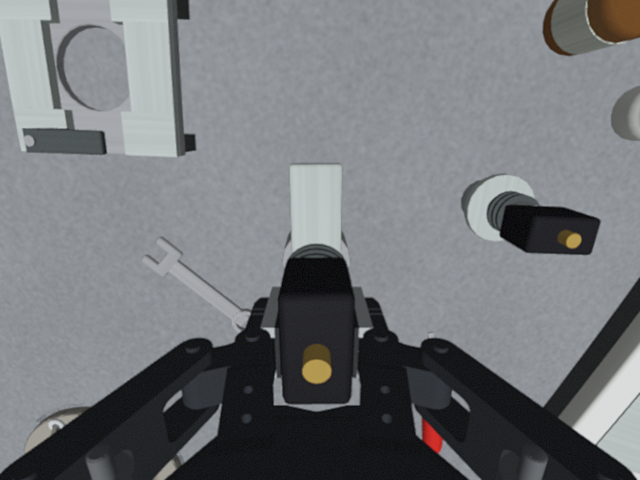

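The view shows the head held straight: block (318,345), bar end (316,165), level in the tool. The bar underside is 82.5 mm below the TCP. Next I move to just short of the dock with the bar about 80° counter-clockwise of its x axis, and look again.

```bash
python3 -m crank '6 -5 0 0 0 -0.08 -1;15 -12 0 0 0 -0.2 -1;26 -20 0 0 0 -0.33 -1;37 -28 0 0 0 -0.46 -1;48 -36 0 0 0 -0.6 -1;59 -44 0 0 0 -0.73 -1;70 -52 0 0 0 -0.86 -1;80 -60 0 0 0 -1.0 -1;90 -67 0 0 0 -1.13 -1;97 -73 0 0 0 -1.25 -1;102 -77 0 0 0 -1.32 -1;103 -78 0 0 0 -1.335 -1;103 -78 0 0 0 -1.335 -1;103 -78 0 0 0 -1.335 -1'
python3 - <<'E'
from h import *
s=arm.read_state();print(s['tcp_pos'],s['ee_rot'],s['joints'])
d=grab('wrist');save('w3',d['img']);P=cloud(d)
T=R.from_euler('xyz',s['ee_rot']).as_matrix();Q=(P-s['tcp_pos'])@T
b=Q[np.isfinite(Q).all(-1)&(abs(Q[...,1])<16)&(abs(Q[...,0])<35)&(Q[...,2]<-8)&(Q[...,2]>-20)];print('block',cv2.minAreaRect(b[:,:2].astype(np.float32)))
q=Q[np.isfinite(Q).all(-1)&(abs(Q[...,1])<20)&(Q[...,0]>30)&(Q[...,0]<65)&(Q[...,2]>62)&(Q[...,2]<82)];print('bar',np.median(q,0),np.polyfit(q[:,0],q[:,1],1),q[:,0].max())
m=np.isfinite(P).all(-1)&(np.hypot(P[...,0]-516,P[...,1]-76)<105)
q=P[m&(P[...,2]>50)&(P[...,2]<60)];print('plate',len(q),cv2.minAreaRect(q[:,:2].astype(np.float32)))
q=P[m&(P[...,2]>83)&(P[...,2]<91)]
_,l,c=cv2.kmeans(q[:,:2].astype(np.float32),2,None,(3,50,.1),5,0);print(c,q[:,2].mean(),[cv2.minAreaRect(q[l[:,0]==i,:2].astype(np.float32)) for i in(0,1)])
E
```

```text
time_s: 5.15
tcp_pos: [531.1, -33.2, 228.6]
ee_rot: [-3.14, 0.0, 1.709]
contact_force: [-0.7, -0.6, -4.7]
width: 0.32
gripper_force: 59.7
[531.07716934 -33.18375296 228.56880023] [-3.13997275e+00  2.05796502e-04  1.70921384e+00] [-0.05689633  0.21354051  0.04476101  1.85187387 -0.0103021   1.07798941
  0.1301554 ]
block ((-1.7477245330810547, 0.05663299560546875), (31.979877471923828, 50.28547286987305), 89.6956787109375)
bar [4.53621901e+01 4.17480502e-02 7.25935745e+01] [-0.00843873  0.17751031] 59.40676923302761
plate 14986 ((515.8560180664062, 74.08061981201172), (136.57431030273438, 136.73020935058594), 18.78829574584961)
[[460.34164   62.330612]
 [570.86255   87.35821 ]] 87.65330730659441 [((460.09930419921875, 61.743804931640625), (18.70055389404297, 60.28902816772461), 18.78310775756836), ((571.7113037109375, 86.91816711425781), (18.865713119506836, 59.98776626586914), 18.433351516723633)]
```

View pics/w3.png

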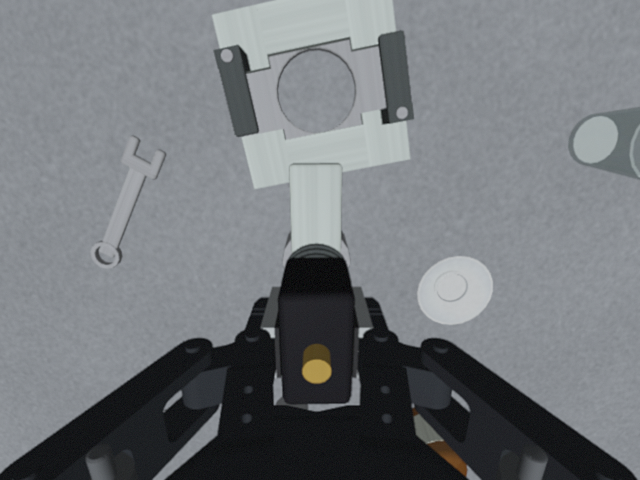

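The dock hole shows at (316,90) with the hooks at (235,90) and (396,78). The dock centre is (515.9,74.2) at 18.6°, and the bar enters at 79°. I'll move over it and lower.

```bash
python3 -m crank '15 0 0 0 0 0 -1;40 0 0 0 0 0 -1;70 0 0 0 0 0 -1;95 0 0 0 0 0 -1;107 0 0 0 0 0 -1;109.5 0 0 0 0 0 -1;109.5 0 0 0 0 0 -1;109.5 0 10 0 0 0 -1;109.5 0 25 0 0 0 -1;109.5 0 40 0 0 0 -1;109.5 0 55 0 0 0 -1;109.5 0 68 0 0 0 -1;109.5 0 78 0 0 0 -1;109.5 0 85 0 0 0 -1;109.5 0 85 0 0 0 -1;109.5 0 85 0 0 0 -1'
```

```text
time_s: 6.8
tcp_pos: [516.8, 75.8, 144.6]
ee_rot: [3.141, 0.0, 1.711]
contact_force: [-0.4, 0.3, -4.0]
width: 0.323
gripper_force: 59.5
```

```bash
python3 -m crank '0 0 0.5 0 0 0.06 -1;0 0 1 0 0 0.18 -1;0 0 1 0 0 0.3 -1;0 0 1 0 0 0.42 -1;0 0 1 0 0 0.54 -1;-0.5 0 1 0 0 0.66 -1;-0.5 0 1 0 0 0.78 -1;-0.5 0 1 0 0 0.9 -1;-0.5 0 1 0 0 1.02 -1;-1 0 1 0 0 1.14 -1;-1 0 1 0 0 1.25 -1;-1 0 1 0 0 1.34 -1;-1 0 1 0 0 1.38 -1;-1 0 1 0 0 1.38 -1;-1 0 1 0 0 1.38 -1'
python3 - <<'E'
from h import *
s=arm.read_state();print(s['tcp_pos'],s['ee_rot'],s['contact_force'],s['torque'])
d=grab('wrist');P=cloud(d);save('w4',d['img'])
T=R.from_euler('xyz',s['ee_rot']).as_matrix();Q=(P-s['tcp_pos'])@T
b=Q[np.isfinite(Q).all(-1)&(abs(Q[...,1])<16)&(abs(Q[...,0])<35)&(Q[...,2]<-8)&(Q[...,2]>-20)];print('block',cv2.minAreaRect(b[:,:2].astype(np.float32)))
E
```

```text
time_s: 8.3
tcp_pos: [517.0, 75.1, 143.9]
ee_rot: [3.142, -0.001, 0.332]
contact_force: [-0.1, 0.2, -4.3]
width: 0.321
gripper_force: 59.7
[516.9993069   75.1063122  143.92449947] [ 3.14151929e+00 -1.41670627e-03  3.32083834e-01] [-0.13050204  0.23563248 -4.28029842] [ 0.00982775  0.02183695 -0.01009511]
block ((-0.8099422454833984, 0.5007305145263672), (31.859453201293945, 50.54410171508789), 87.51203918457031)
```

View pics/w4.png

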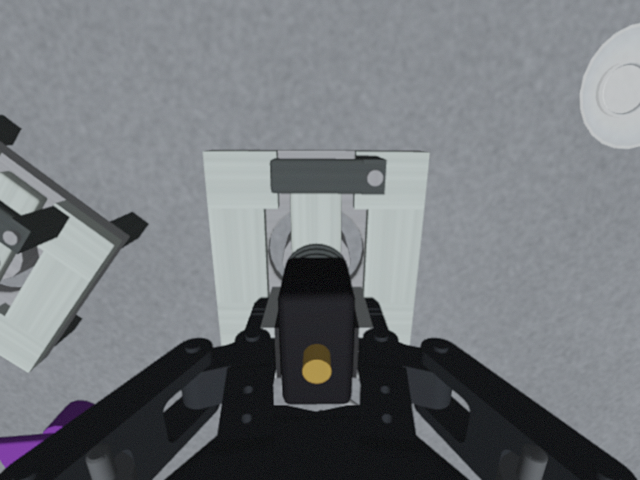

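The bar (316,220) sits centred in the channel under the lip (325,175), with no contact so far. Lowering it home.

```bash
python3 -m crank '0 0 4 0 0 0 -1;0 0 8 0 0 0 -1;0 0 11 0 0 0 -1;0 0 13 0 0 0 -1;0 0 15 0 0 0 -1;0 0 16 0 0 0 -1;0 0 16 0 0 0 -1;0 0 16 0 0 0 -1'
```

```text
time_s: 9.15
tcp_pos: [516.4, 74.8, 128.3]
ee_rot: [-3.141, 0.0, 0.331]
contact_force: [-4.8, -0.6, 5.1]
width: 0.322
gripper_force: 60.7
```

Seated: the force rose by about 9 N and the grip centre is about 120.5 up. Now release and retreat straight up.

```bash
python3 -m crank '0 0 0 0 0 0 -0.3;0 0 0 0 0 0 -0.2;0 0 0 0 0 0 0;0 0 0 0 0 0 0.4;0 0 0 0 0 0 1;0 0 0 0 0 0 1;0 0 0 0 0 0 1;0 0 -10 0 0 0 1;0 0 -30 0 0 0 1;0 0 -60 0 0 0 1;0 0 -95 0 0 0 1;-10 0 -130 0 0 0 1;-30 0 -140 0 0 0 1;-40 0 -140 0 0 0 1;-40 0 -140 0 0 0 1;-40 0 -140 0 0 0 1'
python3 - <<'E'
from h import *
d=grab('wrist');P=cloud(d);save('w5',d['img'])
m=np.isfinite(P).all(-1)&(np.hypot(P[...,0]-516,P[...,1]-75)<80)
for n,a,b in(('top',135,146),('plate',51,60)):
    q=P[m&(P[...,2]>a)&(P[...,2]<b)];print(n,len(q),q.mean(0).round(1),cv2.minAreaRect(q[:,:2].astype(np.float32)))
t=P[m&(P[...,2]>135)&(P[...,2]<144)];A=np.c_[t[:,:2],np.ones(len(t))];print('slope',np.linalg.lstsq(A,t[:,2],rcond=None)[0][:2])
E
```

```text
time_s: 10.75
tcp_pos: [478.4, 62.0, 266.5]
ee_rot: [-3.141, 0.001, 0.331]
contact_force: [0.2, -0.3, -0.6]
width: 1.003
gripper_force: 0.0
top 2367 [516.8  73.9 140.5] ((515.2758178710938, 73.5980224609375), (49.85142517089844, 27.61240577697754), 19.962501525878906)
plate 10962 [520.5  76.6  55.8] ((516.182861328125, 74.10458374023438), (135.3652801513672, 136.66294860839844), 18.853290557861328)
slope [ 0.00245831 -0.00172685]
```

View pics/w5.png

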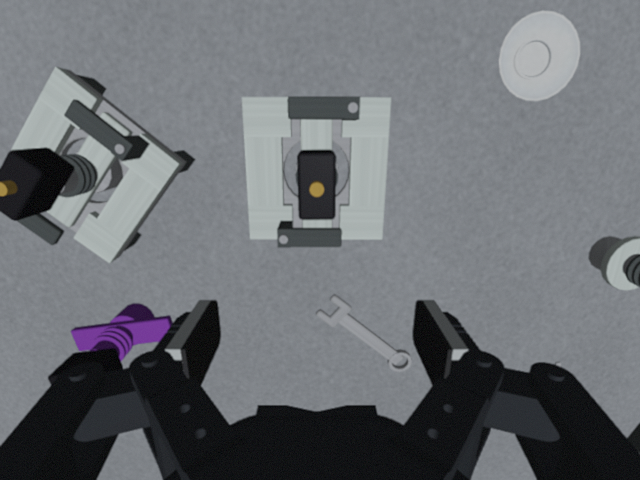

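The head stands locked at (317,185): block top 140.5 mm up, about 1 mm off the dock centre, 1° off its x axis and level. The gripper is clear, so I'm handing in.

```bash
python3 -c "
from station import arm
print(arm.finish_job())"
```

```text
the job is handed in; nothing more can be done
None
```

The crossbar head is locked upright in the empty dock and released, about 1 mm and 1° off the dock axes; the round-flanged head was left untouched, and the job was handed in after about 11 s of robot time (no verdict came back).

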